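# Slide a shelf plank out to the marking gauge and hold it

## Task

The shelf plank is to get its bracket from below: slide it lengthwise along its stand, towards the end where the marking gauge stands, until the leading end of the plank is in line with the tip of the gauge's pointer. Keep it flat on the stand, centred and square to it, without lifting it off or letting it tip, and leave the other things where they are. It would tip if let go, so finish while still holding it with the fingers at the part that lies over the stand.

Things in the scene. Friction and masses are not known exactly. Their poses are not given: they have to be found in the camera images.
- plank: Loose plywood shelf plank, 60 wide (its x) x 260 long (its y) x 16 mm thick, 0.18 to 0.35 kg, centre of mass in its middle; lies lengthwise on the stand and sticks out a little at both ends. Origin: centre of its underside; its ends are at y = +130 and -130 mm.
- stand: Fixed aluminium trestle: top bar 44 wide (x) x 200 long (y) mm, top face 70 mm above the table, 16 mm thick (so the plank sticks out about 8 mm on both long sides), on two legs (32 mm wide) and a base plate 90 x 200 x 10 mm. Origin: on the table under its centre; its y axis runs along the bar, either end of which may be the one with the gauge.
- gauge: Fixed marking gauge: steel foot 50 x 50 x 12 mm, round post 97 mm high, level pointer (bar 7 mm wide, 12 high, ending in a cone) along the gauge's -x towards the plank's path. Parallel to the stand, 100 mm to the +x side (away from the robot) of its centre line, beyond either end; the plank must stick out 140 to 165 mm there. Origin: centre of its foot's underside.
- gauge_tip (a point): Tip of the gauge's pointer, 55 mm from the post's axis along the gauge's -x, 78 mm above the table (mid-thickness of the plank), about 15 mm beside the plank's path: the mark for the plank's leading end.
- jar: Bystander: glass jar with a yellow screw lid, 88 mm across, 124 mm high, standing beyond the end of the stand that has no gauge, 100 mm off its centre line; origin under its centre.
- small_point: Bystander: small standing black stone point, 24 x 26 x 85 mm, on the robot's side of the stand; origin under its centre.
- cut_point: Bystander: small standing purple stone point, 31 x 27 x 70 mm, on the robot's side of the stand; origin under its centre.
- tape: Bystander: roll of tape lying flat, 103 mm across, 25 mm high, behind the stand; origin under its centre.
- gift_box: Bystander: small dark box with a lid, 60 x 60 x 30 mm, behind the stand; origin under its centre.
- marker: Bystander: marker pen, 135 mm long, 16 mm high, lying on the table beyond one end of the stand; origin under its centre.
- loupe: Bystander: folding loupe, 78 x 31 x 14 mm, lying on the table beyond the other end of the stand; origin under its centre.
Things that resemble listed ones, but are neither listed nor needed, are in the scene too. Of the things that look like the gauge, take the one that is farthest to the robot's right at the start.

How it is judged:
By the outcome, as a careful person would: the job done as asked, in the order asked, and still so for the second after the job is handed in, while the arm keeps its last pose, push and grip.
It also fails if it takes over 32 s, if anything falls off the work surface, if the arm or the gripper's body presses on something with over 40 N, if the wrist force passes 120 N, or if a joint passes its speed limit or range.

## Robot

A 6-joint arm with a two-finger parallel gripper is mounted at the origin on a cart in front of the work surface, level with it; the furniture and walls round the work are solid. World frame = base frame: x ahead of the robot, y to its left, z up, the work surface at z = 0. Lengths are in m, angles in rad, forces in N, time in s.
With the tool pointing down it reaches from about 0.3 to 0.775 m from the base axis. Payload 14.6 kg.
Tool frame: the origin (TCP) lies between the finger pads, 19 mm behind the fingertips; this is the grasp point; z points along the fingers, y is the line along which they close (so a half turn about z gives the same grasp; the last joint's range is limited). The gripper opens to 85 mm and grips with 20 to 120 N. Pads are 22 mm wide; open, the fingers measure 114 mm over their backs; the gripper's body (76 mm by 85 mm) begins 54 mm behind the grasp point. The pads swing forward as they close: fully open they stand 13 mm farther back than shut.
Start: joints at [-1.317, 0.3, 1.521, -0, 1.321, -0.067], TCP at [0.173, -0.522, 0.25] pointing down, gripper open.
Joint ranges: [-3.03, 3.03], [-0.79, 2.21], [0.23, 2.52], [-1.04, 4.18], [0, 3.07], [-2.55, 2.55]. Speed limits (rad/s): [2.22, 2.22, 2.57, 3.14, 3.14, 3.14].

## Interface

Orientations are given as a rotation vector (axis times angle).
In Python, from station import r gives the robot as it stands.
- The arm moves only by the tool apply_moves, never from a script. Its argument "motion" is a list that holds one entry, the list of rows, each a list of 6 numbers: the shift along the tool's x, y, z in cm, then the turn, a rotation vector about the tool's x, y, z in rad. A call has 1 to 20 rows; each row is the pose to reach, as a shift and turn from the pose commanded when the call began, along the tool's axes at that moment; what a row does not reach only later rows make up. A row lasts 1/12 s, in which the tool goes at most 41.7 mm and 7.16 degrees, less where a joint would pass 70% of its speed; a pose out of reach is approached as far as the arm can. A call with a gripper value outside its range is refused whole. "jaw" is the gripper's target within -1 to 1 (shut at 1, half-way at 0, fully open at -1), set as the call begins (left out, the last holds). The fingers move at their own pace and stop on an object; "newtons" is the grip in N (left out, the last holds). Time passes only in rows, so rows that repeat a pose let the fingers close. It gives the time, the measured TCP pose, the force, the opening and the grip force at its end, in the units of the state.
- r.get_obs(): the state, without advancing time (a new reading comes with each control period).
- r.grab_frame(name): name is "side" or "top"; returns a dict with "pixels" (420x560x3 uint8, blue, green, red), "fx", "fy", "cx", "cy" (pixels), "world_to_cam" (4x4, takes a point from world to camera coordinates). Camera axes: x right, y up, looking along -z (the intrinsics and any distortion apply to the point x, -y, -z); pixel columns grow to the right and rows downward; lengths in m; the calibration is good to about 2 mm. A picture is of the moment at which its call begins. There is no depth.
- r.sign_off(): hands the job in; it is judged then, once.
The state is a dict: "time_s": time; "joint_pos": joint angles; "joint_velocities": joint speeds; "joint_efforts": joint torques, N m; "tool_pos": TCP position; "ee_rot": TCP orientation; "force": force on the tool from outside, world axes, zero at the start; "ft_torque": the same for the moment, N m; "finger_gap": finger opening in m; "gripper_force": force on a finger pad.
Only numpy, scipy, OpenCV 4.12 (cv2) and the standard library are available. Lean on these libraries where they do the work, as an engineer would, in place of code of your own. Each camera call takes 0.05 s, during which the arm holds its last target. There are 200 camera calls.

## Working session

There is one attempt and no reset: what is moved stays moved. The work goes in short steps, Python scripts to look and compute and a tool call to move; the robot and the scene stay as the last step left them, time stands still between calls to the robot, and variables do not carry over. Pictures are saved under pics/ and viewed, at most 10 in all, crops included, and the job is handed in when it is done.

Besides the shell and the picture viewer there is one more tool, called after "Call:" by a JSON object that holds its "fn" and its "kwargs", one argument or row to a line. apply_moves: Moves the arm, as the interface text tells. Its arguments: {"type":"object","properties":{"motion":{"type":"array","items":{"type":"array","items":{"type":"array","items":{"type":"number"}}}},"jaw":{"type":"number"},"newtons":{"type":"number"}},"required":["motion"]}

```bash
ls; mkdir -p pics; cat > h.py <<'E'
import numpy as np, cv2
from station import r
def ray(f,u,v):
    M=np.array(f["world_to_cam"]);R=M[:3,:3];c=-R.T@M[:3,3]
    d=R.T@np.array([(u-f["cx"])/f["fx"],-(v-f["cy"])/f["fy"],-1.]);return c,d
def onz(f,u,v,z):
    c,d=ray(f,u,v);return c+d*(z-c[2])/d[2]
def proj(f,p):
    M=np.array(f["world_to_cam"]);q=M[:3,:3]@np.array(p)+M[:3,3]
    return np.array([f["cx"]+f["fx"]*q[0]/-q[2],f["cy"]+f["fy"]*-q[1]/-q[2]])
E
python3 - <<'E'
from h import *
for n in("top","side"):
    f=r.grab_frame(n);cv2.imwrite(f"pics/{n}0.png",f["pixels"]);np.save(n+"0.npy",f,allow_pickle=True)
    print(n,f.keys(),f["fx"],f["cx"],f["cy"],ray(f,280,210))
print(r.get_obs())
E
```

```text
pics
top dict_keys(['pixels', 'fx', 'fy', 'cx', 'cy', 'world_to_cam']) 416.83617761176464 281.1695067452507 205.50522986130812 (array([0.41453415, 0.1755506 , 1.03804062]), array([ 0.16290896, -0.00560406, -0.9866881 ]))
side dict_keys(['pixels', 'fx', 'fy', 'cx', 'cy', 'world_to_cam']) 426.14269690924993 281.1751711938232 213.098697336464 (array([ 0.34240827, -0.74206759,  0.57819069]), array([ 0.21698561,  0.86137519, -0.4593588 ]))
{'time_s': 0.1, 'joint_pos': array([-1.31657826e+00,  3.00394760e-01,  1.52152877e+00, -4.09071052e-06,
        1.32068315e+00, -6.65710965e-02]), 'joint_velocities': array([-7.02969511e-04, -1.77192195e-03, -7.38042855e-04,  9.54018671e-05,
       -3.94105894e-04, -1.44175141e-04]), 'joint_efforts': array([ 1.58056293e-03, -5.44374168e+01, -3.62366867e+01, -3.29027387e-05,
        3.04410118e-03,  3.10265239e-05]), 'tool_pos': array([ 0.17338703, -0.52175431,  0.24948531]), 'ee_rot': array([-3.10027175e+00, -5.01577052e-01,  1.55372096e-04]), 'force': array([-0.94221611,  0.39908851, -0.47068058]), 'ft_torque': array([ 0.02681472, -0.00820931, -0.03715534]), 'gripper_force': 0.0, 'finger_gap': 0.08540672621238594}
```

View pics/top0.png

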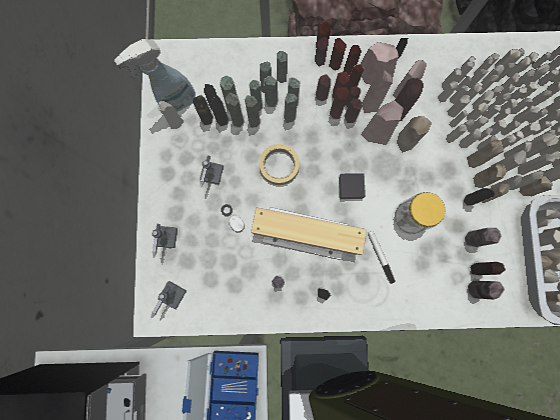

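View pics/side0.png

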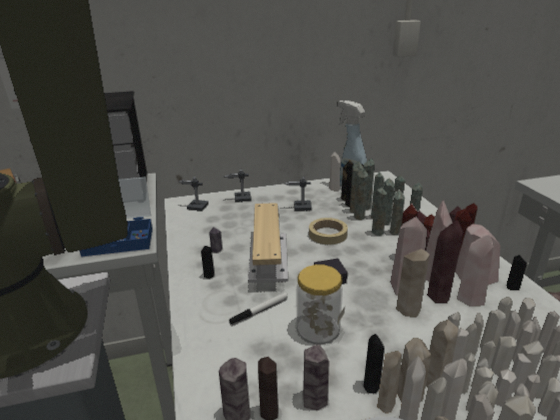

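The top view shows the plank at (310,231). Things that could be taken for the gauge: (211,172), (164,237) and (170,295) in the top view. The side view shows the same three at (303,205), (243,195) and (198,205). Next I compute their y and check a crop.

```bash
python3 - <<'E'
from h import *
f=np.load("top0.npy",allow_pickle=True).item();s=np.load("side0.npy",allow_pickle=True).item()
for p in[(213,174),(166,237),(172,296)]: print(p,onz(f,*p,.012).round(3))
for p in[(303,206),(243,197),(198,206)]: print(p,onz(s,*p,.012).round(3))
P=f["pixels"]; h=cv2.cvtColor(P,cv2.COLOR_BGR2HSV)
m=cv2.inRange(h,(10,60,120),(28,255,255)); m[:200]=0;m[270:]=0;m[:,:245]=0;m[:,372:]=0
c=max(cv2.findContours(m,0,1)[0],key=cv2.contourArea);R=cv2.minAreaRect(c);b=cv2.boxPoints(R)
print(R,[onz(f,*q,.086).round(4) for q in b])
q=[onz(f,*q,.086) for q in b];print([np.linalg.norm(q[i]-q[i-1]).round(4) for i in range(4)])
A=cv2.resize(P[145:265,190:380],None,fx=4,fy=4,interpolation=cv2.INTER_CUBIC)
B=cv2.resize(s["pixels"][165:295,225:345],None,fx=4,fy=4,interpolation=cv2.INTER_CUBIC)
cv2.imwrite("pics/cA.png",A);cv2.imwrite("pics/cB.png",B)
E
```

```text
(213, 174) [0.68  0.337 0.012]
(166, 237) [0.523 0.452 0.012]
(172, 296) [0.38  0.434 0.012]
(303, 206) [0.681 0.325 0.012]
(243, 197) [0.523 0.437 0.012]
(198, 206) [0.383 0.415 0.012]
((308.6922912597656, 230.53848266601562), (112.96288299560547, 25.495094299316406), 11.309932708740234) [array([0.5222, 0.2382, 0.086 ]), array([0.5801, 0.226 , 0.086 ]), array([ 0.5227, -0.0278,  0.086 ]), array([ 0.4659, -0.013 ,  0.086 ])]
[np.float64(0.2575), np.float64(0.0592), np.float64(0.2602), np.float64(0.0587)]
```

View pics/cA.png

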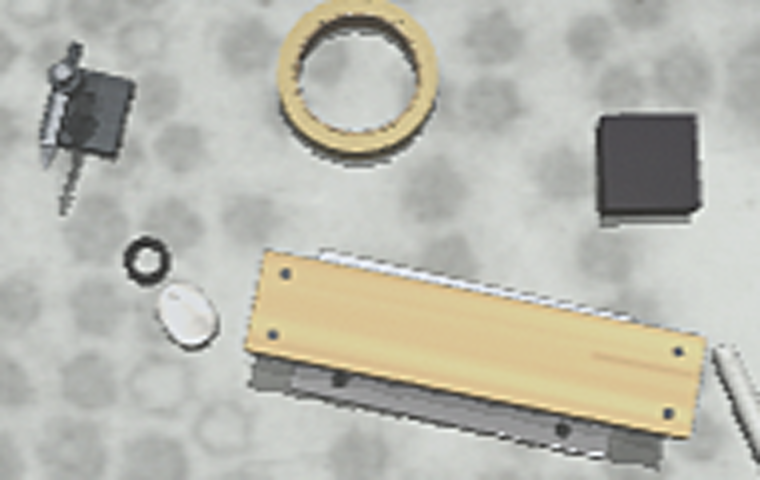

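View pics/cB.png

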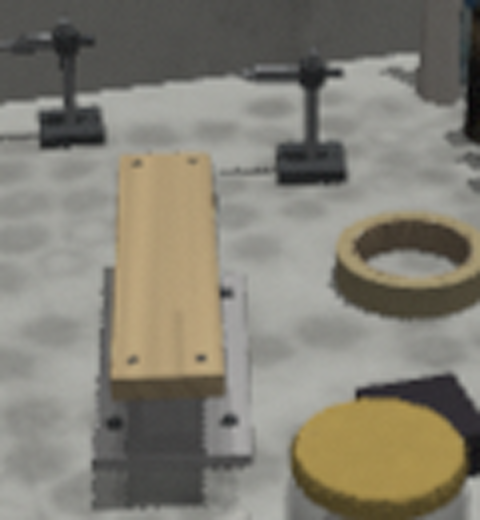

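The gauge is the one at (213,174), with y ≈ 0.33, the farthest right of the three. Its tip is at about (201.5,186.5) in the top view and (285.7,183.2) in the side view. I'll triangulate the tip and check the stand's axis.

```bash
python3 - <<'E'
from h import *
f=np.load("top0.npy",allow_pickle=True).item();s=np.load("side0.npy",allow_pickle=True).item()
def tri(a,b):
    (c1,d1),(c2,d2)=ray(f,*a),ray(s,*b)
    t=np.linalg.lstsq(np.c_[d1,-d2],c2-c1,rcond=None)[0];p,q=c1+t[0]*d1,c2+t[1]*d2
    return (p+q)/2,np.linalg.norm(p-q)
tip=(201.3,186.5);print("tip",onz(f,*tip,.078),onz(s,285.7,183.2,.078),tri(tip,(285.7,183.2)))
A=lambda x,y:(190+(x-1.5)/4,145+(y-1.5)/4)
B=lambda x,y:(225+(x-1.5)/4,165+(y-1.5)/4)
print("knob",tri(A(62,73),B(312,70)))
ax=lambda p,q:np.degrees(np.arctan2(p[0]-q[0],p[1]-q[1]))
for n,p,q in[("near",onz(f,*A(252,388),.01),onz(f,*A(658,468),.01)),("far",onz(f,*A(320,250),.01),onz(f,*A(635,318),.01)),
 ("sideend",onz(s,*B(93,462),.01),onz(s,*B(252,462),.01)),("sideR",onz(s,*B(240,275),.01),onz(s,*B(252,462),.01)),
 ("sideplankR",onz(s,*B(215,155),.086),onz(s,*B(224,376),.086)),("sideplankL",onz(s,*B(120,155),.086),onz(s,*B(111,381),.086))]:
    print(n,p.round(4),q.round(4),ax(p,q).round(2),np.linalg.norm(p-q).round(4))
# sub-pixel lines in top image
g=cv2.cvtColor(f["pixels"],6)
cv2.imwrite("pics/cC.png",cv2.resize(g[200:270,240:375],None,fx=5,fy=5,interpolation=cv2.INTER_CUBIC))
print(cv2.Rodrigues(r.get_obs()["ee_rot"])[0].round(3))
E
```

```text
tip [0.63332834 0.35414152 0.078     ] [0.63760171 0.35499025 0.078     ] (array([0.6352641 , 0.35380316, 0.07832559]), np.float64(0.00398252526395087))
knob (array([0.68822902, 0.34568771, 0.0793036 ]), np.float64(0.004102669047279851))
near [0.5068 0.239  0.01  ] [ 0.4521 -0.0088  0.01  ] 12.45 0.2538
far [0.5921 0.1955 0.01  ] [5.448e-01 5.000e-04 1.000e-02] 13.64 0.2006
sideend [0.4572 0.0179 0.01  ] [ 0.5415 -0.0067  0.01  ] -73.74 0.0878
sideR [0.5885 0.1907 0.01  ] [ 0.5415 -0.0067  0.01  ] 13.4 0.2029
sideplankR [0.5804 0.2183 0.086 ] [ 0.5207 -0.0305  0.086 ] 13.48 0.2558
sideplankL [0.5213 0.2363 0.086 ] [ 0.4638 -0.0185  0.086 ] 12.71 0.2612
[[ 0.949  0.315 -0.   ]
 [ 0.315 -0.949  0.001]
 [ 0.    -0.001 -1.   ]]
```

View pics/cC.png

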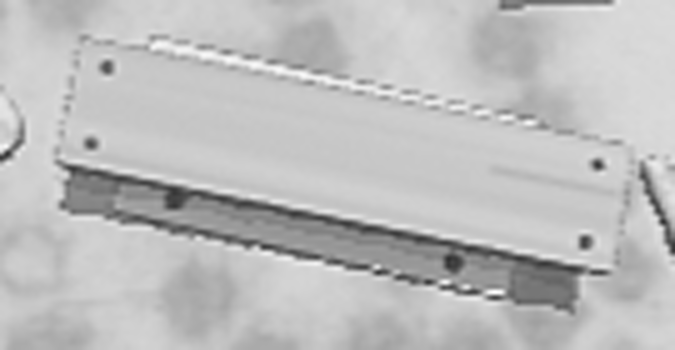

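Call:
{"fn": "apply_moves", "kwargs": {
  "motion": [
    [[3,-2.6,0,0,0,-0.06],[6,-5.1,0,0,0,-0.13],[9,-7.7,0,0,0,-0.19],[12,-10.2,0,0,0,-0.25],[15,-12.8,0,0,0,-0.32],[18,-15.3,0,0,0,-0.38],[21,-17.9,0,0,0,-0.45],[24,-20.4,0,0,0,-0.51],[27,-23,0,0,0,-0.57],[30,-25.5,0,0,0,-0.64],[33,-28.1,0,0,0,-0.7],[36,-30.6,0,0,0,-0.76],[39,-33.2,0,0,0,-0.83],[42,-35.7,0,0,0,-0.89],[45,-38.3,0,0,0,-0.95],[47,-40,0,0,0,-1],[48.2,-40.9,0,0,0,-1.017],[48.2,-40.9,0,0,0,-1.017],[48.2,-40.9,0,0,0,-1.017]]
  ],
  "jaw": -1
}}

```text
time_s: 1.68
tool_pos: [0.5017, 0.0185, 0.2495]
ee_rot: [-2.463, -1.949, 0.001]
force: [0.4, 0.3, 0.2]
finger_gap: 0.0856
gripper_force: 0.0
```

```bash
cat > m.py <<'E'
from h import *
def edge(f,p,q,z,half=3,n=40):
    # subpixel strongest gradient across line p-q, fitted; returns world endpoints & angle
    g=cv2.GaussianBlur(cv2.cvtColor(f["pixels"],6),(0,0),.7).astype(np.float32)
    p,q=np.array(p,float),np.array(q,float);d=(q-p)/np.linalg.norm(q-p);nn=np.array([-d[1],d[0]])
    o=np.arange(-half,half+.01,.1);P=[]
    for t in np.linspace(.03,.97,n):
        c=p+t*(q-p);xy=(c+o[:,None]*nn).astype(np.float32)
        v=cv2.remap(g,xy[:,:1].copy(),xy[:,1:].copy(),1)[:,0]
        P.append(c+nn*o[np.argmax(abs(np.gradient(v)))])
    W=np.array([onz(f,*x,z)[:2] for x in P],np.float32)
    l=cv2.fitLine(W,cv2.DIST_HUBER,0,.002,1e-5)[:,0]
    if l[1]<0:l[:2]*=-1
    return l, np.degrees(np.arctan2(l[0],l[1]))
E
python3 - <<'E'
from m import *
o=r.get_obs();print(o["time_s"],o["tool_pos"],cv2.Rodrigues(o["ee_rot"])[0].round(4),o["joint_pos"].round(2))
f=np.load("top0.npy",allow_pickle=True).item();s=np.load("side0.npy",allow_pickle=True).item()
C=lambda x,y:(240+(x-2)/5,200+(y-2)/5);B=lambda x,y:(225+(x-1.5)/4,165+(y-1.5)/4)
for n,F,p,q,z,h in[("Tplank far",f,C(82,38),C(630,146),.086,1.5),("Tplank near",f,C(60,162),C(610,270),.086,1.2),
 ("Tbase far",f,C(160,40),C(540,122),.01,1),("Tbase near",f,C(112,213),C(508,298),.01,1.5),
 ("Splank R",s,B(215,155),B(224,376),.086,2),("Splank L",s,B(120,155),B(111,381),.086,2),("Sbase R",s,B(240,275),B(252,462),.01,2)]:
    l,a=edge(F,p,q,z,h); 
    x=np.array([.5,.1]);e=l[2:];th=np.radians(13.2);print(n,"ang",a.round(2),"perp off mm",(1e3*(np.array([np.cos(th),-np.sin(th)])@(e+(x-e)@l[:2]*l[:2]-x))).round(2))
E
```

```text
1.6833 [0.50171204 0.01851951 0.24946468] [[ 2.301e-01  9.732e-01 -1.200e-03]
 [ 9.732e-01 -2.301e-01 -1.000e-04]
 [-3.000e-04 -1.100e-03 -1.000e+00]] [-0.04  0.19  1.65 -0.    1.29  0.2 ]
Tplank far ang 12.98 perp off mm 51.39
Tplank near ang 12.76 perp off mm -8.03
Tbase far ang 14.03 perp off mm 66.52
Tbase near ang 13.15 perp off mm -24.7
Splank R ang 11.87 perp off mm 49.62
Splank L ang 12.94 perp off mm -8.76
Sbase R ang 12.64 perp off mm 66.41
```

Call:
{"fn": "apply_moves", "kwargs": {
  "motion": [
    [[0,0.07,2,0,0,0],[0,0.07,5,0,0,0],[0,0.07,8,0,0,0],[0,0.07,11,0,0,0],[0,0.07,13.5,0,0,0],[0,0.07,15.2,0,0,0],[0,0.07,16.3,0,0,0],[0,0.07,16.9,0,0,0],[0,0.07,17,0,0,0],[0,0.07,17,0,0,0]]
  ]
}}

```text
time_s: 2.52
tool_pos: [0.5028, 0.0177, 0.0806]
ee_rot: [2.465, 1.947, 0.001]
force: [-0.4, 0.9, -0.5]
finger_gap: 0.0854
gripper_force: 0.0
```

Call:
{"fn": "apply_moves", "kwargs": {
  "motion": [
    [[0,0,0,0,0,0],[0,0,0,0,0,0],[0,0,0,0,0,0],[0,0,0,0,0,0],[0,0,0,0,0,0],[0,0,0,0,0,0],[0,0,0,0,0,0],[0,0,0,0,0,0],[0,0,0,0,0,0],[0,0,0,0,0,0]]
  ],
  "jaw": 1,
  "newtons": 40
}}

```text
time_s: 3.35
tool_pos: [0.503, 0.018, 0.0812]
ee_rot: [2.464, 1.948, 0.002]
force: [-1.5, -0.6, 7.0]
finger_gap: 0.0596
gripper_force: 42.7
```

```bash
python3 - <<'E'
from h import *
o=r.get_obs();print(o["time_s"],o["tool_pos"],o["force"],o["ft_torque"],o["finger_gap"])
f=r.grab_frame("top");s=r.grab_frame("side")
np.save("top1.npy",f,allow_pickle=True);np.save("side1.npy",s,allow_pickle=True)
A=cv2.resize(f["pixels"][165:265,190:390],None,fx=4,fy=4,interpolation=cv2.INTER_CUBIC)[:, :520]
B=cv2.resize(s["pixels"][165:265,225:295],None,fx=4,fy=4,interpolation=cv2.INTER_CUBIC)
cv2.imwrite("pics/g1.png",np.hstack([A,B]))
E
```

```text
3.35 [0.50302376 0.01799696 0.08115161] [-1.48199491 -0.57896787  7.02523005] [-0.07146793  0.45862855  0.03156329] 0.05957265544265997
```

View pics/g1.png

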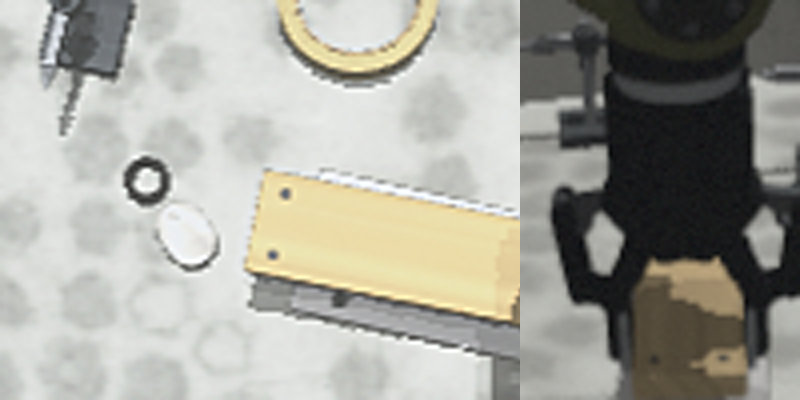

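Gripped (gap 59.6 mm). The plank end at crop (265,170)–(247,270) and the pointer tip at (46,88) are both visible in the top view. I slide 12.5 cm first, about 1 cm short of the estimate.

Call:
{"fn": "apply_moves", "kwargs": {
  "motion": [
    [[0.4,0,0,0,0,0],[1.2,0,0,0,0,0],[2.2,0,0,0,0,0],[3.2,0,0,0,0,0],[4.2,0,0,0,0,0],[5.2,0,0,0,0,0],[6.2,0,0,0,0,0],[7.2,0,0,0,0,0],[8.2,0,0,0,0,0],[9.2,0,0,0,0,0],[10.2,0,0,0,0,0],[11.2,0,0,0,0,0],[12,0,0,0,0,0],[12.4,0,0,0,0,0],[12.5,0,0,0,0,0],[12.5,0,0,0,0,0],[12.5,0,0,0,0,0]]
  ]
}}

```text
time_s: 4.87
tool_pos: [0.532, 0.14, 0.0812]
ee_rot: [2.464, 1.948, 0.003]
force: [-0.5, 1.5, 5.7]
finger_gap: 0.0596
gripper_force: 42.6
```

```bash
python3 - <<'E'
from h import *
o=r.get_obs();print(o["time_s"],o["tool_pos"],o["force"],o["ft_torque"],o["finger_gap"],o["gripper_force"])
f=r.grab_frame("top");s=r.grab_frame("side")
np.save("top2.npy",f,allow_pickle=True);np.save("side2.npy",s,allow_pickle=True)
A=cv2.resize(f["pixels"][165:255,190:290],None,fx=5,fy=5,interpolation=cv2.INTER_CUBIC)
B=cv2.resize(s["pixels"][165:255,245:305],None,fx=5,fy=5,interpolation=cv2.INTER_CUBIC)
cv2.imwrite("pics/g2.png",np.hstack([A,B]))
E
```

```text
4.8667 [0.53201773 0.13997963 0.081164  ] [-0.53781827  1.45319677  5.72161826] [0.28220063 0.12682692 0.12257474] 0.059585065185849086 42.555445432662964
```

View pics/g2.png

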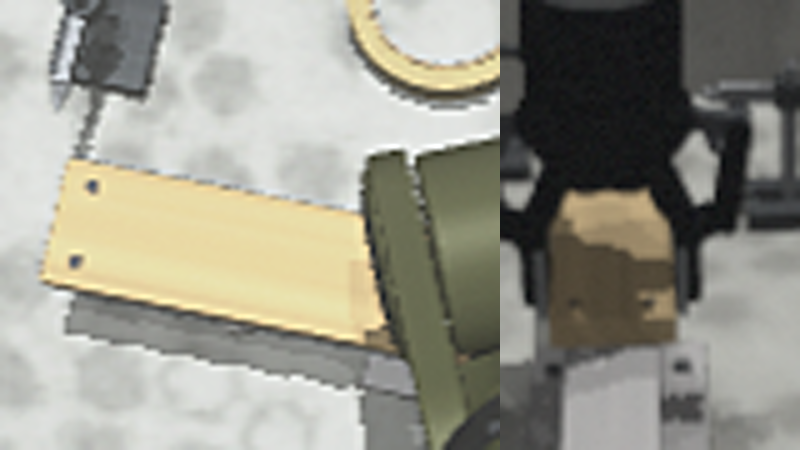

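```bash
python3 - <<'E'
from m import *
f=np.load("top2.npy",allow_pickle=True).item();s=np.load("side0.npy",allow_pickle=True).item();f0=np.load("top0.npy",allow_pickle=True).item()
D=lambda x,y:(190+(x-2)/5,165+(y-2)/5);A=lambda x,y:(190+(x-1.5)/4,145+(y-1.5)/4)
B=lambda x,y:(225+(x-1.5)/4,165+(y-1.5)/4)
th=np.radians(13.2);ax=np.array([np.sin(th),np.cos(th)]);px=np.array([ax[1],-ax[0]]);o=np.array([.5218,.1])
co=lambda p:((1e3*np.array([ax@(p[:2]-o),px@(p[:2]-o)])).round(1))
for F,n in((f,"end now"),):
    g=cv2.cvtColor(F["pixels"],cv2.COLOR_BGR2HSV);m=cv2.inRange(g,(8,45,90),(30,255,255));m[:190]=0;m[235:]=0;m[:,:190]=0;m[:,262:]=0
    for k in range(197,222,3):print(k,np.flatnonzero(m[k])[:1],end=" ")
l,a=edge(f,D(70,157),D(42,282),.086,2,20);print("end line",co(l[2:]),"dir vs px deg",np.degrees(np.arctan2(l[:2]@ax,l[:2]@px)))
la,aa=edge(f,D(75,158),D(360,212),.086,1.5);lb,ab=edge(f,D(50,284),D(330,340),.086,1.5);print("plank sides",aa,ab,co(la[2:]),co(lb[2:]))
print("tip top",co(onz(f0,201.3,186.5,.078)),"dpix",co(onz(f0,202.3,186.5,.078)),co(onz(f0,201.3,187.5,.078)))
for n,p in[("footR far",(135,82)),("footR near",(118,158)),("foot far L",(85,68))]:print(n,co(onz(f0,*A(*p),.012)))
for n,p in[("bar L far",(50,95)),("bar L near",(42,150)),("tip",(46,167))]:print(n,co(onz(f0,*A(*p),.078)))
for n,p in[("S tip",(243,73)),("S knob",(312,70))]:print(n,co(onz(s,*B(*p),.078)))
for n,p in[("S footnear L",(278,180)),("S footnear R",(346,178)),("S footfar L",(278,148)),("S footfar R",(343,143))]:print(n,co(onz(s,*B(*p),.012)))
print("S plank end0",co(onz(s,*B(118,154),.086)),co(onz(s,*B(213,153),.086)), "T plank end0",co(onz(f0,*A(265,250),.086)),co(onz(f0,*A(247,350),.086)))
E
```

```text
197 [204] 200 [203] 203 [202] 206 [201] 209 [201] 212 [200] 215 [199] 218 [199] 221 [199] end line [262.1   1.2] dir vs px deg -173.02563652429745
plank sides 12.066968 12.072662 [185.4  28.4] [184.6 -29.7]
tip top [272.9  50.5] dpix [270.6  51. ] [272.3  48.2]
footR far [246.7 128. ]
footR near [245.8  77.6]
foot far L [279.9 130.4]
bar L far [281.5  93.8]
bar L near [278.1  60.2]
tip [273.4  50.8]
S tip [277.1  53.7]
S knob [279.  104.1]
S footnear L [233.7  76.5]
S footnear R [233.7 125.7]
S footfar L [285.9  79.4]
S footfar R [291.2 128.7]
S plank end0 [134.1 -33. ] [131.5  28.8] T plank end0 [135.8  27.7] [133.3 -31.3]
```

```bash
python3 - <<'E'
from h import *
f=np.load("top0.npy",allow_pickle=True).item();s=np.load("side0.npy",allow_pickle=True).item()
a=cv2.resize(f["pixels"][150:200,195:230],None,fx=11,fy=11,interpolation=0)
b=cv2.resize(s["pixels"][170:220,278:318],None,fx=10,fy=11,interpolation=0)
cv2.imwrite("pics/tip.png",np.hstack([a,b]))
E
```

```text
(no output)
```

View pics/tip.png

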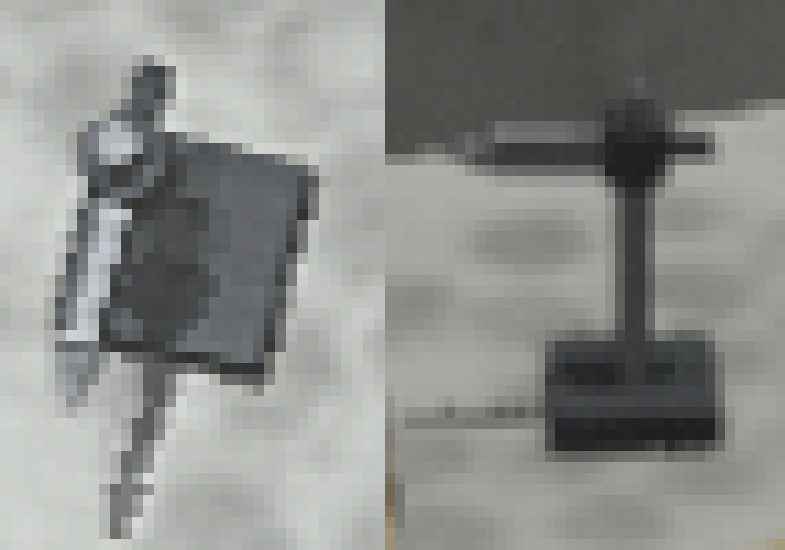

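The tip's axial coordinate is about 273.4 mm, and the foot's right edge plus 25 mm gives 273.2. The plank end is now at about 262 mm, so roughly 11 mm remain. The implied overhang of about 164 mm is within the given range.

Call:
{"fn": "apply_moves", "kwargs": {
  "motion": [
    [[0.3,0,0,0,0,0],[0.6,0,0,0,0,0],[0.9,0,0,0,0,0],[1.0,0,0,0,0,0],[1.1,0,0,0,0,0],[1.1,0,0,0,0,0],[1.1,0,0,0,0,0]]
  ]
}}

```text
time_s: 5.55
tool_pos: [0.5345, 0.1502, 0.0811]
ee_rot: [2.464, 1.948, 0.002]
force: [-1.4, -3.0, 6.8]
finger_gap: 0.0593
gripper_force: 42.6
```

```bash
python3 - <<'E'
from m import *
o=r.get_obs();print(o["time_s"],o["tool_pos"],o["force"],o["ft_torque"],o["finger_gap"])
f=r.grab_frame("top");s=r.grab_frame("side");np.save("top3.npy",f,allow_pickle=True)
th=np.radians(13.2);ax=np.array([np.sin(th),np.cos(th)]);px=np.array([ax[1],-ax[0]]);oo=np.array([.5218,.1])
co=lambda p:((1e3*np.array([ax@(p[:2]-oo),px@(p[:2]-oo)])).round(1))
W=lambda a,p,z:proj(f,[*(oo+a/1e3*ax+p/1e3*px),z])
for e in(271,273,275):
    l,a=edge(f,W(e,29,.086),W(e,-29,.086),.086,2.5,30);print("end",co(l[2:]),np.degrees(np.arctan(l[:2]@ax/(l[:2]@px))).round(2))
for n,p,q,z in[("far",(270,30),(200,30),.086),("near",(270,-30),(190,-30),.086),("base near",(105,-45),(40,-45),.01)]:
    l,a=edge(f,W(*p,z),W(*q,z),z,2,30);print(n,a,co(l[2:]))
A=cv2.resize(f["pixels"][165:255,185:285],None,fx=5,fy=5,interpolation=cv2.INTER_CUBIC)
B=cv2.resize(s["pixels"][165:265,245:305],None,fx=5,fy=4.5,interpolation=cv2.INTER_CUBIC)
for p in [-30,60]:
    u=W(273,p,.078);cv2.circle(A,tuple(((u-[185,165]+.5)*5).astype(int)),2,(0,0,255),-1)
cv2.imwrite("pics/g3.png",np.hstack([A,B]))
E
```

```text
5.55 [0.53450721 0.15017527 0.08113849] [-1.37158664 -2.95736639  6.78906696] [-0.44344322  0.18986497  0.00701763] 0.059314399962751355
end [271.7  -2.7] 3.44
end [272.3   7.4] 3.65
end [271.4  -5.3] 3.55
far 12.592938 [228.1  28.3]
near 12.983635 [230.  -29.8]
base near 16.451574 [ 70.2 -44.2]
```

View pics/g3.png

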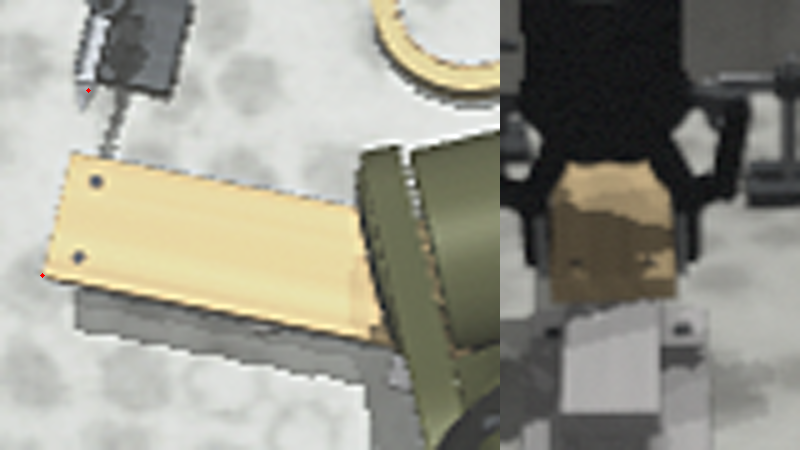

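```bash
python3 - <<'E'
from m import *
th=np.radians(13.2);ax=np.array([np.sin(th),np.cos(th)]);px=np.array([ax[1],-ax[0]]);oo=np.array([.5218,.1])
co=lambda p:((1e3*np.array([ax@(p[:2]-oo),px@(p[:2]-oo)])))
for n,rows,ref in(("top2.npy",range(199,219),212),("top3.npy",range(198,218),210),("top0.npy",range(210,230),270)):
    f=np.load(n,allow_pickle=True).item();I=f["pixels"].astype(float);d=I[...,2]-I[...,0]
    P=[]
    for k in rows:
        fg=np.median(d[k,ref-3:ref+4]);bg=np.median(d[k,ref-25:ref-20]);c=np.clip((d[k,ref-20:ref]-bg)/(fg-bg),0,1)
        P.append(co(onz(f,ref-.5-c.sum(),k,.086)))
    P=np.array(P);a,b=np.polyfit(P[:,1],P[:,0],1);print(n,"axial@0",b.round(2),"slope deg",np.degrees(np.arctan(a)).round(2),"rms",np.std(P[:,0]-a*P[:,1]-b).round(2),"median",np.median(P[:,0]))
g=np.load("top3.npy",allow_pickle=True).item()["pixels"].astype(int).sum(2)//3
print(g[178:190,196:208])
E
```

```text
top2.npy axial@0 259.88 slope deg 0.91 rms 1.79 median 260.41764039035024
top3.npy axial@0 270.1 slope deg 0.41 rms 1.84 median 270.96088013192997
top0.npy axial@0 133.69 slope deg 1.46 rms 2.17 median 134.24483207177263
[[207 208 211 191 119 149 211 191  81  95 110  75]
 [204 204 206 178  99 158 220 205  76 110 117 109]
 [209 210 211 196 186 233 229 213  61  83 109 103]
 [214 216 219 194 124 114 120 131  80  64  60  58]
 [222 224 225 212 171 163 168 133 159 199 121 110]
 [222 222 223 212 171 152 148 133 177 200 189 170]
 [219 220 223 211 183 168 134 149 200 193 184 168]
 [217 218 220 210 189 177 149 200 196 194 185 169]
 [220 220 220 219 206 163 175 203 197 189 192 180]
 [222 222 221 220 210 192 213 210 205 192 197 177]
 [225 223 222 222 224 223 219 219 213 199 178 106]
 [223 223 221 221 222 222 223 220 206 210 189 112]]
```

Call:
{"fn": "apply_moves", "kwargs": {
  "motion": [
    [[0.09,0,0,0,0,0],[0.18,0,0,0,0,0],[0.18,0,0,0,0,0],[0.18,0,0,0,0,0],[0.18,0,0,0,0,0]]
  ]
}}

```text
time_s: 6.07
tool_pos: [0.5349, 0.1518, 0.0812]
ee_rot: [2.464, 1.947, 0.002]
force: [-0.6, -3.8, 7.3]
finger_gap: 0.0592
gripper_force: 42.6
```

```bash
python3 - <<'E'
from m import *
o=r.get_obs();print(o["time_s"],o["tool_pos"],o["force"],o["ft_torque"])
th=np.radians(13.2);ax=np.array([np.sin(th),np.cos(th)]);px=np.array([ax[1],-ax[0]]);oo=np.array([.5218,.1])
co=lambda p:((1e3*np.array([ax@(p[:2]-oo),px@(p[:2]-oo)])))
f=r.grab_frame("top");I=f["pixels"].astype(float);d=I[...,2]-I[...,0];ref=210;P=[]
for k in range(198,217):
    fg=np.median(d[k,ref-3:ref+4]);bg=np.median(d[k,ref-25:ref-20]);c=np.clip((d[k,ref-20:ref]-bg)/(fg-bg),0,1)
    P.append(co(onz(f,ref-.5-c.sum(),k,.086)))
P=np.array(P);a,b=np.polyfit(P[:,1],P[:,0],1);print(b,np.median(P[:,0]))
W=lambda a,p,z:proj(f,[*(oo+a/1e3*ax+p/1e3*px),z])
l,_=edge(f,W(273,29,.086),W(273,-29,.086),.086,2.5,30);print("grad",co(l[2:]))
print("tip",co(onz(f,201.2,187.3,.078)),"post top",co(onz(f,205.2,162.2,.097)),"post2",co(onz(f,205.2,162.2,.085)))
s=r.grab_frame("side")
cv2.imwrite("pics/g4.png",np.hstack([cv2.resize(f["pixels"][160:235,185:260],None,fx=6,fy=6,interpolation=2),cv2.resize(s["pixels"][175:265,245:295],None,fx=6,fy=5,interpolation=2)]))
E
```

```text
6.0667 [0.53491512 0.15184206 0.08116047] [-0.64314011 -3.7771385   7.27375076] [-0.63605876  0.20373667  0.03926937]
271.7823619233902 272.46712579219775
grad [273.70440901   3.69867537]
tip [272.66564331  48.62569844] post top [273.38260857 105.41611923] post2 [276.24313193 108.31206136]
```

View pics/g4.png

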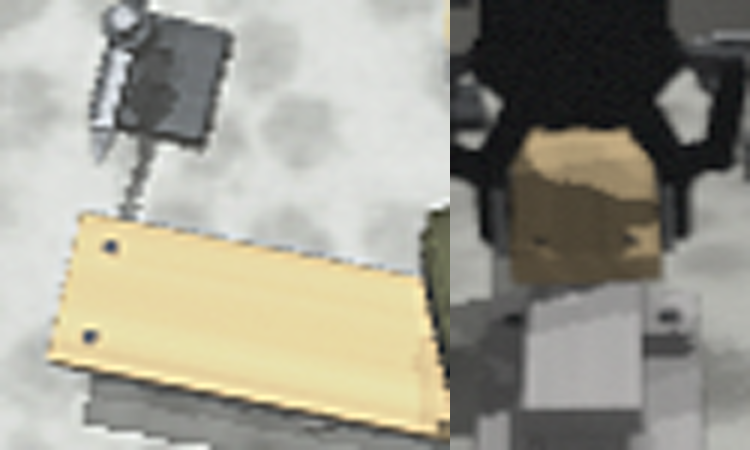

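The plank end is within about 1 mm of the tip's line. The plank is flat, held, and overhangs the stand evenly on both sides, so I'm handing in.

```bash
python3 -c "
from station import r
print(r.sign_off())"
```

```text
the job is handed in; nothing more can be done
None
```

I slid the plank about 138 mm along its stand until its leading end was in line with the gauge tip, to within about 1 mm by the top camera. I handed the job in at about 6 s with the plank still flat and gripped over the stand; its centring looked right to about 1 mm, and the other things were left alone.

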